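# Show two turned plates to the viewing stand

## Task

Check the two round wooden plates that lean in the sloping rack, one after the other in either order: lift a plate out, hold it upright and still between the two pointers of the viewing stand (its centre level with the points, its flat in their plane, either face forward) for a good second, then lower it gently, without dropping it, into a free end slot of the upright rack and let go before taking the other. Finish with both plates standing in the upright rack, one in each end slot; leave the square board, the saucer in the middle slot and everything else on the bench where they are.

Things in the scene. Friction and masses are not known exactly. Their poses are not given: they have to be found in the camera images.
- large_plate: larger turned plate, pale wood, diameter 140, thickness 14, 0.14 kg nominal. Body z is the plate's axis (square to its faces); the origin is not at the plate's centre, see large_plate_center.
- large_plate_center (a point): centre of the large plate, at mid thickness; same axes as the body (z = plate axis). At the start the plate leans 30 to 37 degrees: its upper rim leans to the leaning rack's -x side.
- small_plate: smaller turned plate, pale wood, diameter 114, thickness 14, 0.10 kg nominal. Body z is the plate's axis; see small_plate_center for its centre.
- small_plate_center (a point): centre of the small plate, at mid thickness; same axes as the body (z = plate axis). It leans like the large one.
- lean_rack: sloping wooden dowel rack fixed to the bench, 306 x 110, under 95 high, origin on the bench under its centre. Three slots one behind the other; a disc stands on two rails (along x, y = +-35, tops 33 high) and leans 30 to 37 degrees to -x on a 10 mm dowel 64 up the slope; a low dowel stops its foot. Slide it out upwards in its own plane.
- front_slot (a point): foot of the slot at x = -75 of the leaning rack, at rail-top height. The round plates stand in this slot and the middle one (which is where varies). A gripper reaching for the middle one may strike a plate here, which stands higher up the slope.
- middle_slot (a point): foot of the slot at x = 0 of the leaning rack, at rail-top height; axes as the rack.
- square_board: square pale board 120 x 120 x 14 in the slot at x = +75 of the leaning rack; leave it. z is square to its faces; origin at its foot.
- upright_rack: wooden dowel rack fixed to the bench, 246 x 110, origin on the bench under its centre. Three upright slots across its x axis at x = -63, 0, +63; discs stand in them with their axes along its x, on two rails along x (at y = +-35, 10 thick, tops 33 high). Each end slot is 26 wide between dowels whose tops are 93 above the bench; the middle one holds the saucer.
- slot_near (a point): the free slot at x = -63 of the upright rack: its middle at the height of the rail tops (33 above the bench); axes as the rack, x across the slot. A plate at rest has its centre 61 (large) or 46 (small) above this point.
- slot_far (a point): the free slot at x = +63 of the upright rack, likewise.
- saucer: checked saucer, diameter 100, thickness 14, upright in the middle slot of the upright rack; leave it. Origin at its centre.
- view_stand: viewing stand fixed to the bench, origin on the bench under the viewing point: two steel posts of diameter 14 and 190 high at y = +-118, each with a pointed pin at 180 height aimed at the other (points at y = +-94). A light bar, lower than 100, stands at x = +90 to +150.
- view (a point): viewing point, midway between the pin points, 180 above the bench: the plate's centre goes here; x is square to the plane of the posts, so the plate's axis goes along x; y runs from pin to pin, z up.
- tin: steel tin, diameter 72, height 85, in front of the viewing stand; origin under its centre. Leave it.
- sanding_block: wood and cork sanding block 100 x 60 x 28. Leave it.
- hammer: hammer 240 long lying on the left. Leave it.
- glue: white glue bottle, diameter 64, height 160, behind the viewing stand. Leave it.
- turned_bowl: dark wooden bowl, diameter 120, height 60, at the back. Leave it.
- wax_jar: amber jar, diameter 80, height 70, on the right. Leave it.
Things that resemble listed ones, but are neither listed nor needed, are in the scene too. Leave any blue or pink look-alike of the small_plate alone.

How it is judged:
By the outcome, as a careful person would: the job done as asked, in the order asked, and still so for the second after the job is handed in, with the robot touching nothing.
It also fails if it takes over 72 s, if anything falls off the work surface, if the arm or the gripper's body presses on something with over 40 N, if the wrist force passes 120 N, or if a joint passes its speed limit or range.

## Robot

A 7-joint arm with a two-finger parallel gripper is mounted at the origin on the work surface. World frame = base frame: x ahead of the robot, y to its left, z up, the work surface at z = 0. Lengths are in mm, angles in rad, forces in N, time in s.
With the tool pointing down it reaches from about 400 to 850 mm from the base axis. Payload 10.4 kg.
Tool frame: the origin (TCP) lies at the very end of the fingers, on their centre line; the grasp point (between the pads) lies 19 mm behind it; z points along the fingers, y is the line along which they close (so a half turn about z gives the same grasp; the last joint's range is limited). The gripper opens to 85 mm and grips with 20 to 120 N. Pads are 22 mm wide; open, the fingers measure 114 mm over their backs; the gripper's body (76 mm by 85 mm) begins 54 mm behind the grasp point. The pads swing forward as they close: fully open they stand 13 mm farther back than shut.
Start: joints at [1.151, 0.332, -0.065, 1.46, 0.022, 1.35, -0.088], TCP at [241.566, -576.452, 231.338] pointing down, gripper open.
Joint ranges: [-2.6, 2.6], [-0.5, 2.12], [-1.47, 1.34], [0.16, 2.42], [-1.27, 4.41], [0.06, 2.06], [-2.6, 2.6]. Speed limits (rad/s): [2.22, 2.22, 2.79, 2.79, 3.14, 3.14, 3.14].

## Interface

Orientations are given as a 3x3 rotation matrix whose columns are the frame's x, y, z axes.
In Python, from plant import r gives the robot as it stands.
- The arm moves only by the tool step_arm, never from a script. Its argument "steps" is one flat list of numbers, 5 for each row, row after row: the opening, from 0 (shut) to 1 (fully open), then the shift along the tool's x, y, z in cm, then the turn about the tool's z in degrees. A call has 1 to 12 rows; each row shifts and turns the commanded pose from where the row before left it, along the tool's axes as they then stand; what a row does not reach is not made up. A row lasts 1/10 s, in which the tool goes at most 50 mm and 8.59 degrees, less where a joint would pass 70% of its speed; a pose out of reach is approached as far as the arm can. A call with a gripper value outside its range is refused whole. The fingers move at their own pace and stop on an object; "grip_force" is the grip in N (left out, the last holds). Time passes only in rows, so rows that do not move let the fingers close. It gives the time, the measured TCP pose, the force, the opening and the grip force at its end, in the units of the state.
- r.observe(): the state, without advancing time (a new reading comes with each control period).
- r.get_image(name): name is "scene" or "top" or "wrist"; returns (picture, depth): 480x640x3 uint8, red, green, blue; 480x640 float32, mm along the optical axis (not along the pixel's ray), 0 where there is no reading.
- r.camera_params(name): a dict with "camera_matrix" (3x3 intrinsics, pixels), "R" (3x3) and "t" (3): a world point X has camera coordinates R X + t; the wrist camera has in their place "mount" (4x4, takes a point from camera to tool coordinates, whose origin is the TCP and whose axes are the flange's). Camera axes: x right, y down, z forward; pixel columns grow to the right and rows downward; lengths in mm; the calibration is good to about 2 mm. A picture is of the moment at which its call begins: read the wrist's pose just before it. camera_params takes no time and is no camera call.
- r.job_done(): hands the job in; it is judged then, once.
The state is a dict: "t": time; "joints": joint angles; "dq": joint speeds; "joint_torque": joint torques, N m; "position": TCP position; "tcp_rot": TCP orientation; "force": force on the tool from outside, world axes, zero at the start; "ft_torque": the same for the moment, N m; "width": opening from 0.0 (shut) to 1.0 (fully open); "grip_force": force on a finger pad.
Only numpy, scipy, OpenCV 4.12 (cv2) and the standard library are available. Lean on these libraries where they do the work, as an engineer would, in place of code of your own. Each camera call takes 0.05 s, during which the arm holds its last target. There are 200 camera calls.

## Working session

There is one attempt and no reset: what is moved stays moved. The work goes in short steps, Python scripts to look and compute and a tool call to move; the robot and the scene stay as the last step left them, time stands still between calls to the robot, and variables do not carry over. Pictures are saved under pics/ and viewed, at most 10 in all, crops included, and the job is handed in when it is done.

Besides the shell and the picture viewer there is one more tool, called after "Emit:" as name(argument=value, ...) on one line, values as JSON. step_arm: Moves the arm, as the interface text tells. Its arguments: {"type":"object","properties":{"steps":{"type":"array"},"grip_force":{"type":"number"}},"required":["steps"]}

```bash
mkdir -p pics; ls; python3 - <<'E'
from plant import r
import cv2,numpy as np
np.set_printoptions(precision=4,suppress=True)
s=r.observe();print(s['t'],s['position'],s['tcp_rot'])
ims=[]
for n in('scene','top'):
    p,d=r.get_image(n);cv2.imwrite(f'pics/{n}0.png',p[:,:,::-1]);np.savez(f'pics/{n}0.npz',p=p,d=d)
    c=r.camera_params(n);print(n,c)
print(r.camera_params('wrist'))
E
```

```text
pics
0.0 [ 241.3715 -576.09    230.4895] [[ 0.9223  0.3865 -0.0007]
 [ 0.3865 -0.9223  0.0013]
 [-0.0001 -0.0015 -1.    ]]
scene {'camera_matrix': array([[478.15  ,   0.    , 326.6267],
       [  0.    , 478.15  , 242.5582],
       [  0.    ,   0.    ,   1.    ]]), 'R': array([[-0.3357,  0.9418, -0.0152],
       [ 0.7897,  0.2726, -0.5495],
       [-0.5134, -0.1965, -0.8353]]), 't': array([ 239.6657, -342.065 , 1777.9628])}
top {'camera_matrix': array([[536.452 ,   0.    , 316.841 ],
       [  0.    , 536.452 , 234.8579],
       [  0.    ,   0.    ,   1.    ]]), 'R': array([[ 0.0273, -0.9995, -0.0128],
       [-0.9866, -0.0249, -0.1611],
       [ 0.1607,  0.017 , -0.9869]]), 't': array([ -44.315 ,  554.5235, 1857.9264])}
{'camera_matrix': array([[379.2414,   0.    , 324.4104],
       [  0.    , 379.2414, 236.2008],
       [  0.    ,   0.    ,   1.    ]]), 'mount': array([[   0.001 ,   -0.9601,   -0.2797,   71.3414],
       [   1.    ,    0.0009,    0.0004,   -0.1884],
       [  -0.0001,   -0.2797,    0.9601, -142.5377],
       [   0.    ,    0.    ,    0.    ,    1.    ]])}
```

View pics/scene0.png

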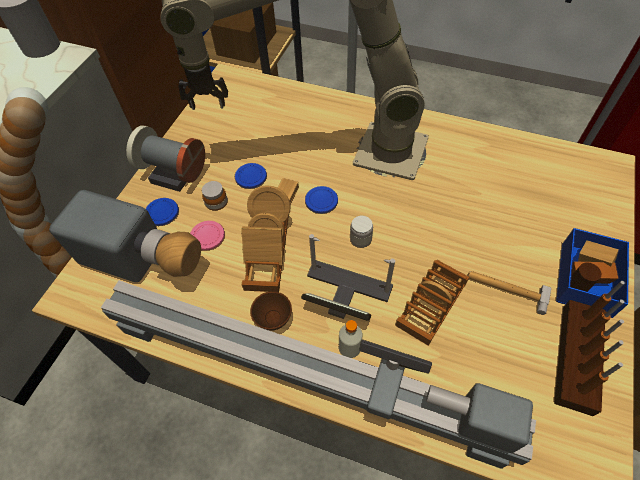

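View pics/top0.png

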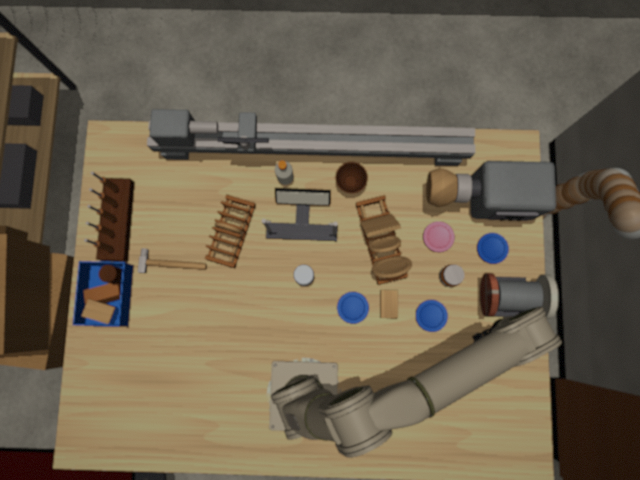

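The large plate appears to be in the front slot, nearest the robot (top 391,267). The small plate is in the middle slot (383,242) and the square board behind it (380,222). The viewing stand posts are at (267,230) and (335,232), and the upright rack is around (231,231).

```bash
cat > h.py <<'E'
import numpy as np,cv2
from plant import r
np.set_printoptions(precision=1,suppress=True)
def cam(n,s=None):
    c=r.camera_params(n);K=c['camera_matrix']
    if n!='wrist': return K,c['R'],c['t']
    T=np.eye(4);T[:3,:3]=s['tcp_rot'];T[:3,3]=s['position'];M=np.linalg.inv(T@c['mount']);return K,M[:3,:3],M[:3,3]
def ray(C,uv):
    K,R,t=C;uv=np.atleast_2d(uv).astype(float);d=np.c_[(uv-K[:2,2])/np.diag(K)[:2],np.ones(len(uv))]@R
    return -R.T@t,d          # d scaled so depth=multiplier
def plane(C,uv,z):
    o,d=ray(C,uv);return o+d*((z-o[2])/d[:,2])[:,None]
def cloud(C,D):
    v,u=np.nonzero(D);o,d=ray(C,np.c_[u,v]);return np.c_[u,v],o+d*D[v,u][:,None]
def proj(C,X):
    K,R,t=C;p=(np.atleast_2d(X)@R.T+t)@K.T;return p[:,:2]/p[:,2:]
def tri(obs):
    A=0;b=0
    for C,uv in obs:
        o,d=ray(C,uv);d=d[0]/np.linalg.norm(d[0]);P=np.eye(3)-np.outer(d,d);A=A+P;b=b+P@o
    return np.linalg.solve(A,b)
def shot(name):
    s=r.observe();p,d=r.get_image('wrist');cv2.imwrite(f'pics/{name}.png',p[:,:,::-1]);np.savez(f'pics/{name}.npz',p=p,d=d,pos=s['position'],rot=s['tcp_rot'])
def load(name):
    z=np.load(f'pics/{name}.npz');s=dict(tcp_rot=z['rot'],position=z['pos']) if 'rot' in z else None
    return z['p'],z['d'],cam('wrist' if s else name[:-1],s)
E
python3 - <<'E'
from h import *
for n,pts in(('top0',[(391,267),(383,242),(380,222),(366,202),(403,280),(267,230),(335,232),(304,275),(231,231),(243,200),(219,263),(230,197),(253,204),(208,262),(235,267)]),):
    p,d,C=load(n)
    for u,v in pts:
        o,q=ray(C,(u,v));print((u,v),(o+q*d[v,u])[0],plane(C,(u,v),40)[0])
E
```

```text
(391, 267) [ 442.1 -286.    99.7] [ 448.4 -293.4   40. ]
(383, 242) [ 532.5 -261.8   66.6] [ 536.5 -264.6   40. ]
(380, 222) [ 597.1 -247.4   99.1] [ 608.4 -253.4   40. ]
(366, 202) [ 678.9 -202.3   45.1] [ 680.1 -202.7   40. ]
(403, 280) [ 408.3 -343.5  -14.8] [ 403.8 -335.5   40. ]
(267, 230) [569.2 148.4  40.9] [569.3 148.5  40. ]
(335, 232) [568.6 -94.   37.5] [568.2 -93.9  40. ]
(304, 275) [408.5   9.9  83. ] [412.3  11.6  40. ]
(231, 231) [559.7 273.8  56.8] [562.5 276.9  40. ]
(243, 200) [677.1 239.9  38. ] [676.6 239.6  40. ]
(219, 263) [449.  317.4  19.2] [446.8 313.3  40. ]
(230, 197) [685.6 286.3  44.3] [686.6 287.1  40. ]
(253, 204) [662.4 202.6  41.8] [662.8 202.9  40. ]
(208, 262) [454.1 362.2  -4.6] [449.3 352.4  40. ]
(235, 267) [437.8 262.2   2.7] [434.1 255.9  40. ]
```

Emit:
step_arm(steps=[1,0,0,-5,0,1,0,0,-5,0,1,0,0,-5,0,1,4,-2.3,0,-8,1,4.2,-1.6,0,-8,1,4.4,-1,0,-8,1,4.5,-0.3,0,-8,1,4.5,0.4,0,-8,1,4.5,1,0,-8,1,4.2,1.6,0,-8,1,4,2.2,0,-8,1,3.6,2.8,0,-8])

```text
t: 1.3
position: [502.0, -259.3, 381.2]
tcp_rot: [[-0.088, 0.996, -0.0], [0.996, 0.088, -0.0], [-0.0, -0.0, -1.0]]
force: [0.8, -0.3, -0.3]
width: 1.002
grip_force: 0.0
```

Emit:
step_arm(steps=[1,3.1,3.3,0,-8,1,0,0,0,0,1,0,0,0,0,1,0,0,0,0])

```text
t: 1.7
position: [531.0, -228.4, 381.1]
tcp_rot: [[-0.218, 0.976, -0.001], [0.976, 0.218, -0.0], [-0.0, -0.001, -1.0]]
force: [-0.8, -1.0, 1.0]
width: 1.005
grip_force: 0.0
```

```bash
python3 - <<'E'
from h import *
s=r.observe();print(s['t'],s['position'],s['tcp_rot'])
shot('w1')
E
```

```text
1.7 [ 531.  -228.4  381.1] [[-0.2  1.  -0. ]
 [ 1.   0.2 -0. ]
 [-0.  -0.  -1. ]]
```

View pics/w1.png

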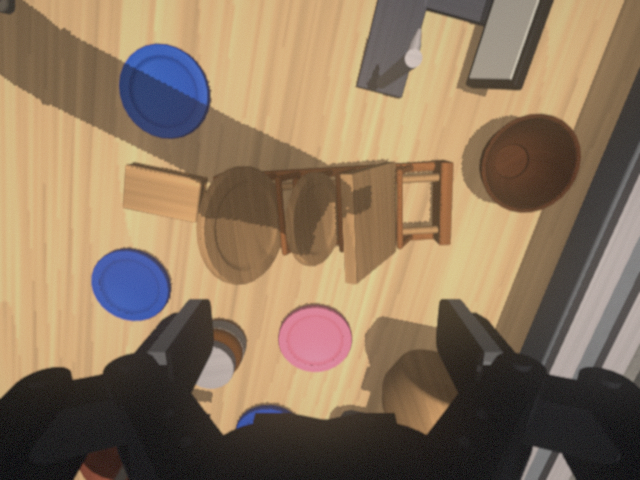

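Close view: the large plate's ellipse is at (241,225), the small plate is at (315,220), the board is at (370,225) and the rack's rear end is at (425,203). The shadow falls across the upper part.

```bash
python3 - <<'E'
from h import *
p,d,C=load('w1')
uv,X=cloud(C,d)
def fit(box,n=None):
    u0,v0,u1,v1=box;m=(uv[:,0]>=u0)&(uv[:,0]<=u1)&(uv[:,1]>=v0)&(uv[:,1]<=v1);P=X[m]
    best=None;g=np.random.default_rng(0)
    for _ in range(300):
        a=P[g.choice(len(P),3,0)];nn=np.cross(a[1]-a[0],a[2]-a[0]);l=np.linalg.norm(nn)
        if l<50: continue
        nn/=l;i=abs((P-a[0])@nn)<1.5
        if best is None or i.sum()>best.sum():best=i
    Q=P[best];c=Q.mean(0);nn=np.linalg.svd(Q-c,full_matrices=False)[2][2];nn*=np.sign(nn[2])
    return c,nn,len(Q)
for nm,b in(('large',(215,195,265,255)),('small',(298,190,330,250)),('board',(352,190,390,250))):
    c,n,k=fit(b);yaw=np.degrees(np.arctan2(-n[1],-n[0]));tilt=np.degrees(np.arccos(n[2]))
    print(nm,c,n,'yaw of horiz(n)',np.degrees(np.arctan2(n[1],n[0])),'lean',90-tilt,k)
    # points within slab of the plane, connected
    m=(abs((X-c)@n)<2.5)&(np.linalg.norm(X-c,axis=1)<100)&(X[:,2]>20)
    M=np.zeros(d.shape,np.uint8);M[uv[m,1],uv[m,0]]=255;M=cv2.morphologyEx(M,cv2.MORPH_OPEN,np.ones((3,3)))
    cs,_=cv2.findContours(M,cv2.RETR_EXTERNAL,cv2.CHAIN_APPROX_NONE);k=max(cs,key=cv2.contourArea)[:,0]
    o,q=ray(C,k);B=o+q*(((c-o)@n)/(q@n))[:,None]
    ex=np.array([-n[1],n[0],0]);ex/=np.linalg.norm(ex);ey=np.cross(n,ex);ab=np.c_[(B-c)@ex,(B-c)@ey]
    (cx,cy),rr=cv2.minEnclosingCircle(ab.astype(np.float32));cc=c+cx*ex+cy*ey
    # least-squares circle
    A=np.c_[2*ab,np.ones(len(ab))];sol=np.linalg.lstsq(A,(ab**2).sum(1),rcond=None)[0];cl=c+sol[0]*ex+sol[1]*ey
    print('  minc',cc,rr,' lsq',cl,np.sqrt(sol[2]+sol[0]**2+sol[1]**2),'mid',cc-7*n,'img bbox',cv2.boundingRect(k),'zmax',B[:,2].max())
# rack top view: lines for the frame
for uvp in [(399,163),(452,160),(452,244),(400,247)]:
    print(uvp,d[uvp[1],uvp[0]],[plane(C,uvp,z)[0] for z in(33,45)])
print('loc z sample');print(X[(uv[:,1]==205)&(uv[:,0]>396)&(uv[:,0]<456)][::2])
E
```

```text
large [ 446.6 -289.4   94.1] [0.8 0.2 0.5] yaw of horiz(n) 15.964140546057388 lean 31.200853586078452 2780
  minc [ 451.3 -291.2   87.3] 50.66706466674805  lsq [ 450.9 -290.6   87.7] 48.76776711128782 mid [ 445.6 -292.8   83.7] img bbox (216, 185, 59, 83) zmax 130.0322440821148
small [ 528.9 -267.8   77.2] [0.8 0.2 0.5] yaw of horiz(n) 16.128253018595554 lean 30.49799651772522 1642
  minc [ 531.8 -268.3   72.8] 41.34446716308594  lsq [ 531.2 -268.    73.6] 39.631958099551554 mid [ 526.  -270.    69.3] img bbox (299, 186, 35, 67) zmax 108.15574630703452
board [ 590.9 -247.8  104. ] [0.8 0.2 0.5] yaw of horiz(n) 15.969307938893511 lean 31.40100583088595 2347
  minc [ 596.7 -247.3   94.6] 84.33708953857422  lsq [ 596.7 -246.8   94.4] 68.65398892968486 mid [ 591.  -248.9   90.9] img bbox (350, 162, 46, 122) zmax 146.39145559307798
(399, 163) 509.78394 [array([ 618.5, -182.8,   33. ]), array([ 616. , -182.2,   45. ])]
(452, 160) 514.10596 [array([ 683.3, -164.4,   33. ]), array([ 679.2, -164.3,   45. ])]
(452, 244) 548.4016 [array([ 718.2, -271.4,   33. ]), array([ 713.2, -268.7,   45. ])]
(400, 247) 489.1978 [array([ 650.5, -291. ,   33. ]), array([ 647.2, -287.7,   45. ])]
loc z sample
[[ 625.4 -232.3   56.1]
 [ 627.6 -231.6   57.2]
 [ 630.1 -231.1   56.8]
 [ 646.6 -239.1    0.8]
 [ 649.5 -238.6    0. ]
 [ 652.6 -238.2   -1.4]
 [ 654.8 -237.3    0.8]
 [ 657.8 -236.9   -0.4]
 [ 660.3 -236.1    0.7]
 [ 663.1 -235.5    0.5]
 [ 665.9 -234.9    0.1]
 [ 668.6 -234.3    0.4]
 [ 671.2 -233.6    0.9]
 [ 674.1 -233.1    0.3]
 [ 676.7 -232.4    0.8]
 [ 680.  -232.    -0.9]
 [ 682.2 -231.2    0.7]
 [ 684.6 -230.4    1.8]
 [ 685.8 -229.2    6.3]
 [ 684.9 -227.1   17.1]
 [ 684.5 -225.3   26.2]
 [ 683.  -223.1   38. ]
 [ 684.9 -222.3   40. ]
 [ 687.3 -221.7   40.1]
 [ 689.7 -221.1   40.5]
 [ 692.5 -220.6   39.8]
 [ 695.  -220.    39.8]
 [ 697.5 -219.4   40.1]
 [ 714.9 -223.8    0.9]
 [ 717.6 -223.1    1.1]]
```

Emit:
step_arm(steps=[1,0,-3,2.5,-1.7,1,0,-3,2.5,-1.7,1,0,0,0,0,1,0,0,0,0])

```text
t: 2.15
position: [472.3, -242.6, 331.5]
tcp_rot: [[-0.274, 0.962, -0.0], [0.962, 0.274, -0.001], [-0.001, -0.0, -1.0]]
force: [0.6, -0.0, 0.2]
width: 0.995
grip_force: 0.0
```

```bash
python3 - <<'E'
from h import *
s=r.observe();print(s['t'],s['position'],s['tcp_rot'][:,1])
shot('w2')
ya=np.radians(16);n=np.array([np.cos(ya)*np.cos(np.radians(31.2)),np.sin(ya)*np.cos(np.radians(31.2)),np.sin(np.radians(31.2))])
ex=np.array([-np.sin(ya),np.cos(ya),0]);ey=np.cross(n,ex)
print('ey',ey)
for nm in('w1','w2'):
    p,d,C=load(nm);uv,X=cloud(C,d)
    for lab,c0,R in(('large',np.array([451,-291,87.5]),70),('small',np.array([531.5,-268,73]),57)):
        q=X-c0;a=q@ex;b=q@ey;h=q@n
        rad=np.hypot(a,b);m=(rad<R+4)&(abs(h)<8)
        prof=[(k,round(float(np.median(h[m&(abs(rad-k)<1.5)&(b>0)])),1)) for k in range(6,R+3,8)]
        ring=(rad>R-12)&(rad<R+5)&(abs(h)<6)&(b>-0.2*R)
        M=np.zeros(d.shape,np.uint8);m2=(rad<R+8)&(abs(h)<5);M[uv[m2,1],uv[m2,0]]=255
        M=cv2.morphologyEx(M,cv2.MORPH_OPEN,np.ones((3,3)));cs,_=cv2.findContours(M,cv2.RETR_EXTERNAL,cv2.CHAIN_APPROX_NONE);k=max(cs,key=cv2.contourArea)[:,0]
        o,qq=ray(C,k);h0=np.median(h[ring]);B=o+qq*(((c0+h0*n-o)@n)/(qq@n))[:,None]-c0
        aa,bb=B@ex,B@ey;i=(bb>0.0*R)
        # fixed-radius circle LSQ
        from scipy.optimize import least_squares
        f=least_squares(lambda s:np.hypot(aa[i]-s[0],bb[i]-s[1])-R,[0,0],loss='soft_l1')
        f2=least_squares(lambda s:np.hypot(aa[i]-s[0],bb[i]-s[1])-s[2],[0,0,R],loss='soft_l1')
        cen=c0+f.x[0]*ex+f.x[1]*ey+(h0-7)*n
        print(nm,lab,'rim h',h0,'fixedR',f.x,'free',f2.x,'rms',np.sqrt((f.fun**2).mean()),'MID',cen,'top z',(cen+R*ey)[2],prof)
E
```

```text
2.15 [ 472.3 -242.6  331.5] [ 1.   0.3 -0. ]
ey [-0.5 -0.1  0.9]
w1 large rim h 4.801222353540392 fixedR [  1.3 -17.6] free [ 1.5  2.6 52.4] rms 6.116309011420071 MID [ 457.6 -287.7   71.3] top z 131.1697168413962 [(6, -0.4), (14, -0.3), (22, -0.1), (30, 0.1), (38, 0.2), (46, 0.4), (54, 4.5), (62, 5.4), (70, 3.8)]
w1 small rim h 4.870558489439736 fixedR [ -0.1 -12.7] free [ 1.2  3.3 42.8] rms 4.7063520956423215 MID [ 536.1 -266.7   61. ] top z 109.77085057861903 [(6, -0.5), (14, -0.2), (22, 0.1), (30, 0.4), (38, 0.8), (46, 5.3), (54, 5.8)]
w2 large rim h 4.8367205767677595 fixedR [  0.4 -17.4] free [ 1.3  2.6 52.5] rms 5.913744742748395 MID [ 457.8 -288.7   71.5] top z 131.39715130390528 [(6, -0.5), (14, -0.3), (22, -0.1), (30, 0.1), (38, 0.2), (46, 0.5), (54, 4.5), (62, 5.4), (70, 3.8)]
w2 small rim h 4.109001704275096 fixedR [ -0.2 -14.9] free [ 0.8  0.9 43.1] rms 4.600304649399336 MID [ 536.6 -266.7   58.8] top z 107.5548834801643 [(6, -0.4), (14, -0.2), (22, 0.1), (30, 0.3), (38, 0.8), (46, 5.5), (54, 5.8)]
```

```bash
cat > pl.py <<'E'
from h import *
from scipy.optimize import least_squares
lean=np.radians(31.2);ya=np.radians(16);n=np.array([np.cos(ya)*np.cos(lean),np.sin(ya)*np.cos(lean),np.sin(lean)])
ex=np.array([-np.sin(ya),np.cos(ya),0]);ey=np.cross(n,ex)
def meas(nm,lab,c0,R):
    p,d,C=load(nm);uv,X=cloud(C,d);q=X-c0;a,b,h=q@ex,q@ey,q@n;rad=np.hypot(a,b)
    m=(rad<R+10)&(h>-2)&(h<8.5);M=np.zeros(d.shape,np.uint8);M[uv[m,1],uv[m,0]]=255
    M=cv2.morphologyEx(M,cv2.MORPH_OPEN,np.ones((3,3)));k=max(cv2.findContours(M,cv2.RETR_EXTERNAL,cv2.CHAIN_APPROX_NONE)[0],key=cv2.contourArea)[:,0]
    ring=(rad>R-12)&(rad<R-3)&(h>2)&(h<8.5)&(b>0);A=np.c_[X[ring]-c0];cc=A.mean(0);nn=np.linalg.svd(A-cc,full_matrices=False)[2][2];nn*=np.sign(nn[2])
    h0=np.median(h[ring]);o,qq=ray(C,k);B=o+qq*(((c0+h0*n-o)@n)/(qq@n))[:,None]-c0;aa,bb=B@ex,B@ey;i=bb>.15*R
    f=least_squares(lambda s:np.hypot(aa[i]-s[0],bb[i]-s[1])-R,[0,0],loss='soft_l1');f2=least_squares(lambda s:np.hypot(aa[i]-s[0],bb[i]-s[1])-s[2],[0,0,R],loss='soft_l1')
    cen=c0+f.x[0]*ex+f.x[1]*ey+(h0-7)*n
    print(nm,lab,'h',h0,f.x,f2.x,'rms',np.sqrt((f.fun**2).mean()),'MID',cen,'TOP',cen+R*ey,'ring lean',np.degrees(np.arcsin(nn[2])),np.degrees(np.arctan2(nn[1],nn[0])))
E
python3 - <<'E'
from pl import *
for nm in('w1','w2'):
    meas(nm,'large',np.array([451,-291,87.5]),70);meas(nm,'small',np.array([531.5,-268,73]),57)
E
```

```text
w1 large h 5.3467904956642585 [3.3 6.4] [ 3.3  8.4 68.4] rms 0.8086527897100652 MID [ 445.5 -289.1   92.1] TOP [ 410.7 -299.1  152. ] ring lean 31.35827857179942 16.053908380380616
w1 small h 5.709394156778628 [ 4.1 12.4] [ 4.1 14.4 55.3] rms 1.1176777572764696 MID [ 523.1 -266.2   82.9] TOP [ 494.8 -274.3  131.7] ring lean 30.434001162130386 16.0309074174656
w2 large h 5.342826256350301 [4.3 8.1] [ 4.3 10.5 68. ] rms 1.1076857046696977 MID [ 444.5 -288.4   93.5] TOP [ 409.6 -298.4  153.4] ring lean 31.469645369513838 16.043765022949714
w2 small h 5.7391303755240415 [ 5.5 16.6] [ 5.8 18.6 55.3] rms 1.0580350768242133 MID [ 520.7 -265.3   86.6] TOP [ 492.3 -273.5  135.3] ring lean 30.304988177849374 16.073094884333752
```

```bash
cat >> pl.py <<'E'
def meas2(nm,lab,c0,R):
    p,d,C=load(nm);uv,X=cloud(C,d);q=X-c0;a,b,h=q@ex,q@ey,q@n
    P=[]
    m=(h>-7)&(h<8)&(np.hypot(a,b)<R+15)&(b>0.1*R);th=np.arctan2(b,a)
    for t in np.arange(10,170,4):
        i=m&(abs(np.degrees(th)-t)<2)
        if i.sum()>20:P.append(np.percentile(np.hypot(a,b)[i],96)*np.array([np.cos(np.radians(t)),np.sin(np.radians(t))]))
    P=np.array(P);f=least_squares(lambda s:np.hypot(P[:,0]-s[0],P[:,1]-s[1])-R,[0,0],loss='soft_l1')
    cen=c0+f.x[0]*ex+f.x[1]*ey-1.5*n;print(nm,lab,f.x,abs(f.fun).max(),'MID',cen,'TOP',cen+R*ey)
E
python3 - <<'E'
from pl import *
for nm in('w1','w2'):
    meas2(nm,'large',np.array([451,-291,87.5]),70);meas2(nm,'small',np.array([531.5,-268,73]),57)
E
```

```text
w1 large [1.6 1.8] 2.125738689051232 MID [ 448.4 -290.1   88.3] TOP [ 413.6 -300.1  148.1]
w1 small [1.7 4.5] 3.2362745731537785 MID [ 527.6 -267.4   76. ] TOP [ 499.2 -275.5  124.8]
w2 large [1.9 1.9] 2.682008333585614 MID [ 448.3 -289.8   88.3] TOP [ 413.4 -299.8  148.2]
w2 small [1.9 4.6] 3.6091687900233964 MID [ 527.5 -267.2   76.2] TOP [ 499.1 -275.3  124.9]
```

Two views agree: large centre (448,-290,88), small centre (527.5,-267,76), lean about 31°, yaw 16°. The heights match what the rack geometry predicts. The tool stays vertical, so I'll tip each plate towards upright with the front finger and then close.

Emit:
step_arm(steps=[0.7,-2,-3.2,0,0,0.7,-1.9,-3.2,3.3,0,0.7,0,0,5,0,0.7,0,0,5,0,0.7,0,0,0,0,0.7,0,0,0,0], grip_force=25)

```text
t: 2.8
position: [424.0, -296.7, 200.1]
tcp_rot: [[-0.279, 0.96, 0.001], [0.96, 0.279, -0.0], [-0.0, 0.001, -1.0]]
force: [0.9, 0.4, 1.3]
width: 0.702
grip_force: 0.0
```

```bash
cat >> h.py <<'E'
def uvz(yaw=16):
    s=r.observe();a=np.radians(yaw);x,y,z=s['position'];print('t %.2f u %.1f v %.1f z %.1f w %.2f tooly yaw %.2f F'%(s['t'],x*np.cos(a)+y*np.sin(a),-x*np.sin(a)+y*np.cos(a),z,s['width'],np.degrees(np.arctan2(s['tcp_rot'][1,1],s['tcp_rot'][0,1]))),s['force'],s['position'])
E
python3 -c "
from h import *
uvz()"
```

```text
t 2.80 u 325.8 v -402.0 z 200.1 w 0.70 tooly yaw 16.17 F [0.9 0.4 1.3] [ 424.  -296.7  200.1]
```

Emit:
step_arm(steps=[0.7,0,-0.2,2.5,0,0.7,0,0,2.5,0,0.7,0,0,2,0,0.7,0,0,1,0,0.7,0,0,0,0])

```text
t: 3.3
position: [422.0, -297.6, 119.7]
tcp_rot: [[-0.278, 0.961, 0.001], [0.961, 0.278, -0.001], [-0.001, 0.001, -1.0]]
force: [0.2, -1.6, 0.1]
width: 0.701
grip_force: 0.0
```

Emit:
step_arm(steps=[0.65,0,0.5,-0.1,0,0.6,0,0.5,-0.2,0,0.55,0,0.5,-0.2,0,0.5,0,0.5,-0.2,0,0.5,0,0.5,-0.2,0,0.5,0,0.4,-0.2,0,0.5,0,0.4,-0.1,0,0.5,0,0,0,0,0.5,0,0,0,0])

```text
t: 4.2
position: [452.4, -288.0, 130.2]
tcp_rot: [[-0.278, 0.961, -0.0], [0.961, 0.278, 0.0], [0.0, -0.0, -1.0]]
force: [-0.3, 0.0, -0.0]
width: 0.5
grip_force: 0.1
```

```bash
python3 -c "
from h import *
uvz()
p,d=r.get_image('scene')
cv2.imwrite('pics/s1.png',cv2.resize(p[140:300,190:330,::-1],None,fx=4,fy=3.7,interpolation=3))"
```

```text
t 4.20 u 355.5 v -401.5 z 130.2 w 0.50 tooly yaw 16.14 F [-0.3  0.  -0. ] [ 452.4 -288.   130.2]
```

View pics/s1.png

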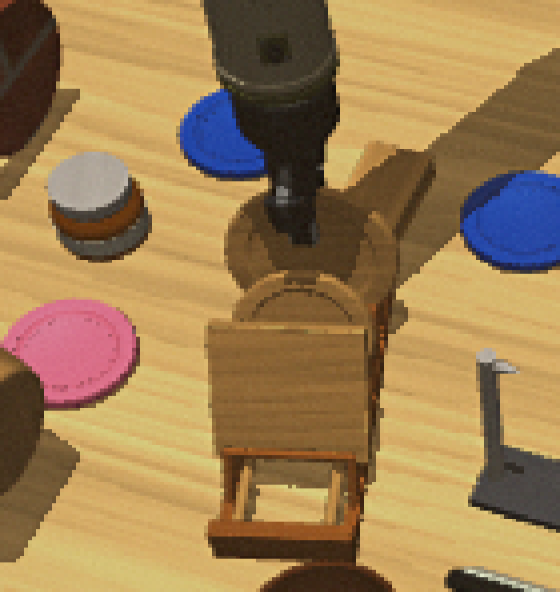

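The crop shows the large plate tipped up between the fingers (finger tip about (300,230) in the crop), with the small plate and the board undisturbed. I'll close and lift.

Emit:
step_arm(steps=[0.4,0,0,0,0,0.3,0,0,0,0,0.2,0,0,0,0,0.1,0,0,0,0,0.0,0,0,0,0,0,0,0,0,0,0,0,0,0,0], grip_force=25)

```text
t: 4.95
position: [453.9, -287.9, 131.4]
tcp_rot: [[-0.278, 0.96, 0.003], [0.96, 0.278, -0.001], [-0.002, 0.003, -1.0]]
force: [3.0, 1.8, 6.7]
width: 0.218
grip_force: 23.9
```

Emit:
step_arm(steps=[0,0,0,-0.5,0,0,0,0,-1,0,0,0,0,-1.5,0,0,0,0,-2,0,0,0,0,-2,0,0,0,0,0,0,0,0,0,0,0], grip_force=40)

```text
t: 5.65
position: [452.1, -288.0, 199.7]
tcp_rot: [[-0.278, 0.961, -0.001], [0.961, 0.278, -0.0], [0.0, -0.001, -1.0]]
force: [-0.1, -1.2, -1.3]
width: 0.156
grip_force: 39.0
```

Emit:
step_arm(steps=[0,0,0,-4,0,0,0,0,-4.5,0,0,0,0,-4.5,0,0,4,1.8,0,0,0,4,1.8,0,0,0,4,1.8,0,0,0,4,1.8,0,0,0,4,1.8,0,0,0,4,1.8,0,0,0,4,1.8,0,0,0,4,1.8,0,4,0,0,0,0,4])

```text
t: 6.85
position: [501.0, 66.1, 329.1]
tcp_rot: [[-0.148, 0.989, -0.002], [0.989, 0.148, 0.002], [0.003, -0.001, -1.0]]
force: [-0.8, -0.2, -1.4]
width: 0.157
grip_force: 39.4
```

Emit:
step_arm(steps=[0,0,0,0,4,0,0,0,0,4,0,0,0,0,0,0,0,0,0,0,0,0,0,0,0])

```text
t: 7.35
position: [501.7, 59.2, 329.8]
tcp_rot: [[-0.004, 1.0, -0.001], [1.0, 0.004, -0.0], [-0.0, -0.001, -1.0]]
force: [0.0, 0.2, -0.7]
width: 0.158
grip_force: 39.4
```

```bash
python3 -c "
from h import *
uvz(0);shot('w3')"
```

```text
t 7.35 u 501.7 v 59.2 z 329.8 w 0.16 tooly yaw 0.22 F [ 0.   0.2 -0.7] [501.7  59.2 329.8]
```

View pics/w3.png

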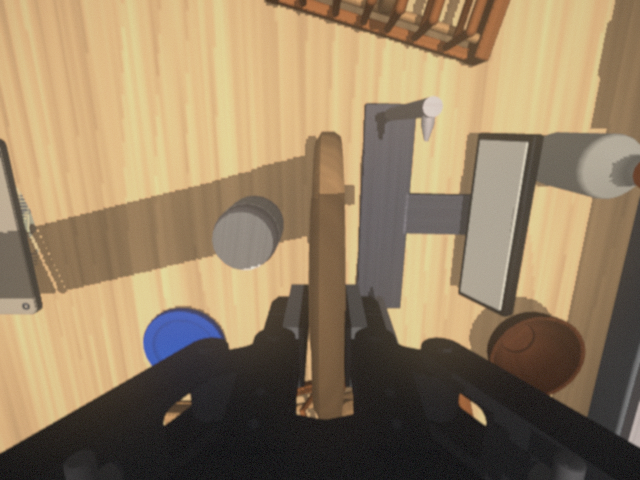

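The plate is held upright, seen edge-on at column 328. The +y post top is at (433,106) and its pin tip at (428,138). The base slab spans (366,104) to (400,307).

```bash
python3 - <<'E'
from h import *
p,d,C=load('w3');uv,X=cloud(C,d)
def sel(m,u0,v0,u1,v1):return m&(uv[:,0]>u0)&(uv[:,0]<u1)&(uv[:,1]>v0)&(uv[:,1]<v1)
m=sel((X[:,2]>184)&(X[:,2]<198),405,85,460,125);print('post top +y',X[m].mean(0),X[m].min(0),X[m].max(0),m.sum())
m=sel((X[:,2]>165)&(X[:,2]<190),405,112,450,150);q=X[m];print('pin tip',q[np.argsort(q[:,1])[:6]])
b=sel((X[:,2]>4)&(X[:,2]<40),355,95,420,312);q=X[b];print('base z',np.median(q[:,2]))
h=np.median(q[:,2]);b=b&(abs(X[:,2]-h)<3);M=np.zeros(d.shape,np.uint8);M[uv[b,1],uv[b,0]]=255;M=cv2.morphologyEx(M,cv2.MORPH_OPEN,np.ones((5,5)))
k=max(cv2.findContours(M,0,cv2.CHAIN_APPROX_NONE)[0],key=cv2.contourArea)[:,0];B=plane(C,k,h)
# left edge (min x) line, per y
for nm,s in(('left',-1),('right',1)):
    E=[]
    for y in np.arange(-70,140,6):
        i=abs(B[:,1]-y)<3
        if i.sum():E.append((y,s*max(s*B[i,0])))
    E=np.array(E)
    E=E[abs(E[:,1]-np.median(E[:,1]))<8];f=np.polyfit(E[:,0],E[:,1],1);print(nm,f,'deg',np.degrees(np.arctan(f[0])), 'x at y=25',np.polyval(f,25),np.abs(E[:,1]-np.polyval(f,E[:,0])).max())
print('base y range',B[:,1].min(),B[:,1].max())
# post tops in top and scene, triangulated
for n in('top0','scene0'):
    pp,dd,CC=load(n);u2,X2=cloud(CC,dd)
    for y0 in(-93,143):
        m=(X2[:,2]>172)&(X2[:,2]<205)&(abs(X2[:,0]-569)<30)&(abs(X2[:,1]-y0)<30)
        if m.sum():print(n,y0,X2[m].mean(0),m.sum(),u2[m].mean(0))
E
```

```text
post top +y [577.1 142.6 189. ] [570.3 132.1 184.1] [584.6 150.3 191.8] 414
pin tip [[576.1 119.9 180.2]
 [576.5 120.  181.3]
 [577.9 120.  181.9]
 [577.1 120.  182. ]
 [575.9 120.7 180.6]
 [576.5 120.7 181.1]]
base z 12.014073542356982
left [  0. 546.] deg 0.7605149163809208 x at y=25 546.3586998381019 0.6231814385015468
right [  0.  604.9] deg 0.9176803624230616 x at y=25 605.2942421517641 0.5207207522587396
base y range -103.34773014050921 155.78053192355438
top0 -93 [572.1 -84.7 187. ] 29 [333.1 223.3]
top0 143 [575.2 139.9 185.5] 29 [265.1 220.8]
scene0 -93 [575.1 -88.4 184.1] 52 [312.6 237.9]
scene0 143 [579.2 138.9 184.5] 51 [390.4 261.6]
```

```bash
cat >> h.py <<'E'
def held(nm,R):
    from scipy.optimize import least_squares
    z=np.load(f'pics/{nm}.npz');p,d,C=load(nm);uv,X=cloud(C,d);T=(X-z['pos'])@z['rot']
    m=(abs(T[:,1])<13)&(T[:,2]>-70)&(T[:,2]<60)&(abs(T[:,0])<90)&(T[:,0]>18)
    a,b,w=T[m].T;print('y range',np.percentile(b,[2,50,98]));i=abs(b-np.median(b))<4
    f=least_squares(lambda s:np.hypot(a[i]-s[0],w[i]-s[1])-R,[0,40],loss='soft_l1');print('n',i.sum(),'centre tool x,z',f.x,'res',np.abs(f.fun).mean(),'z range',w.min(),w.max(),'a max',a.max())
    far=(a>45);near=a<35;print('mid y near/far',np.percentile(b[near],[3,97]).mean(),np.percentile(b[far],[3,97]).mean())
    for lo in(-10,0,10,20,30,40):
        j=(w>lo)&(w<lo+10)
        if j.sum()>20:print('  depth',lo,'y edges',np.percentile(b[j],[3,97]),'x',a[j].mean())
    return f.x
E
python3 -c "
from h import *
held('w3',70)"
```

```text
y range [-5.7  1.4  7.1]
n 3513 centre tool x,z [-1.5 40.9] res 0.485658992257538 z range -69.9244534432107 41.09300305568172 a max 68.57754046925798
mid y near/far 0.5014382446005423 1.49202197275482
  depth -10 y edges [-4.3  7.1] x 49.824120133752366
  depth 0 y edges [-5.8  7.1] x 55.539017087412695
  depth 10 y edges [-6.3  7. ] x 58.41687309950079
  depth 20 y edges [-6.2  7.2] x 61.908872409029016
  depth 30 y edges [-6.1  7. ] x 65.05109602571565
```

Emit:
step_arm(steps=[0,-1.6,3.7,0,0.6,0,-1.6,3.6,0,0.5,0,0,0,3,0,0,0,0,4,0,0,0,0,3,0,0,0,0,0.9,0,0,0,0,0,0,0,0,0,0,0])

```text
t: 8.2
position: [575.5, 27.4, 223.0]
tcp_rot: [[0.017, 1.0, 0.002], [1.0, -0.017, 0.0], [0.0, 0.002, -1.0]]
force: [0.4, -0.0, -1.2]
width: 0.157
grip_force: 39.9
```

```bash
python3 -c "
from h import *
uvz(0);shot('w4');held('w4',70)
p,d,C=load('w4');uv,X=cloud(C,d)
print(np.load('pics/w4.npz')['rot'])
m=(X[:,2]>172)&(X[:,2]<200)&(abs(X[:,0]-576)<20)&(X[:,1]>112)&(X[:,1]<160);q=X[m];print(m.sum(),q.mean(0),q[np.argsort(q[:,1])[:4]],q.min(0),q.max(0))
for n in('top',):
    p,d=r.get_image(n);u2,X2=cloud(cam(n),d)
    m=(X2[:,2]>100)&(X2[:,2]<255)&(abs(X2[:,0]-576)<14)&(abs(X2[:,1]-25)<80);print(n,X2[m].mean(0),X2[m].min(0),X2[m].max(0))
"
```

```text
t 8.20 u 575.5 v 27.4 z 223.0 w 0.16 tooly yaw -0.95 F [ 0.4 -0.  -1.2] [575.5  27.4 223. ]
y range [-5.8  1.4  7. ]
n 3524 centre tool x,z [-1.5 40.9] res 0.47122161635989007 z range -69.90772266798072 41.08299905450239 a max 68.58429682986929
mid y near/far 0.42489504211524753 1.401891730646307
  depth -10 y edges [-4.4  6.9] x 49.62983057523767
  depth 0 y edges [-5.8  7. ] x 55.613608652451276
  depth 10 y edges [-6.4  6.9] x 57.83657007852657
  depth 20 y edges [-6.3  7.1] x 62.585746115189274
  depth 30 y edges [-6.2  6.8] x 65.05597606224396
[[ 0.  1.  0.]
 [ 1. -0.  0.]
 [ 0.  0. -1.]]
1796 [577.5 137.1 186.5] [[577.1 119.8 181. ]
 [576.7 119.8 180.8]
 [575.8 119.8 180.9]
 [578.5 119.9 180. ]] [570.7 119.8 172. ] [584.5 148.3 192.4]
top [574.2 -15.8 198.1] [569.1 -38.3 177.3] [580.7  96.2 214. ]
```

Emit:
step_arm(steps=[0,0,0,0.15,0,0,0,0,0,0,0,0,0,0,0,0,0,0,0,0,0,0,0,0,0,0,0,0,0,0,0,0,0,0,0,0,0,0,0,0,0,0,0,0,0,0,0,0,0,0,0,0,0,0,0,0,0,0,0,0])

```text
t: 9.5
position: [574.8, 27.2, 219.8]
tcp_rot: [[0.017, 1.0, 0.0], [1.0, -0.017, -0.0], [-0.0, 0.0, -1.0]]
force: [0.3, 0.2, -1.2]
width: 0.157
grip_force: 39.9
```

Emit:
step_arm(steps=[0,0,0,0,0,0,0,0,0,0,0,0,0,0,0,0,0,0,0,0,0,0,0,0,0,0,0,0,0,0,0,0,0,0,0])

```text
t: 10.2
position: [574.8, 27.2, 219.8]
tcp_rot: [[0.017, 1.0, 0.0], [1.0, -0.017, -0.0], [-0.0, 0.0, -1.0]]
force: [0.1, 0.6, -1.7]
width: 0.154
grip_force: 39.9
```

Emit:
step_arm(steps=[0,0,0,-0.1,0,0,0,0,0,0,0,0,0,0,0,0,0,0,0,0,0,0,0,0,0,0,0,0,0,0,0,0,0,0,0,0,0,0,0,0,0,0,0,0,0,0,0,0,0,0,0,0,0,0,0,0,0,0,0,0])

```text
t: 11.4
position: [574.8, 27.2, 220.8]
tcp_rot: [[0.017, 1.0, 0.0], [1.0, -0.017, -0.0], [-0.0, 0.0, -1.0]]
force: [0.5, -0.3, -1.2]
width: 0.156
grip_force: 39.9
```

Emit:
step_arm(steps=[0,0,0,0,0,0,0,0,0,0,0,0,0,-4,0,0,0,0,-4.5,0,0,0,0,-4,0,0,4,-0.5,0,0,0,4,-0.5,0,0,0,4,-0.5,0,6,0,4,-0.5,0,6,0,0,0,0,5,0,0,0,0,0,0,0,0,0,0])

```text
t: 12.6
position: [562.0, 186.9, 345.7]
tcp_rot: [[0.307, 0.952, 0.0], [0.952, -0.307, -0.001], [-0.001, 0.0, -1.0]]
force: [0.1, 0.8, -1.9]
width: 0.16
grip_force: 39.9
```

```bash
python3 -c "
from h import *
uvz(0);shot('w5');held('w5',70)"
```

```text
t 12.60 u 562.0 v 186.9 z 345.7 w 0.16 tooly yaw -17.88 F [ 0.1  0.8 -1.9] [562.  186.9 345.7]
y range [-5.9  1.3  7. ]
n 3514 centre tool x,z [-1.4 41. ] res 0.46745111573919557 z range -69.09114826046488 40.941517860090045 a max 68.63054183534852
mid y near/far 0.3659677174169431 1.3323106546189152
  depth -10 y edges [-4.4  6.9] x 49.8189139069709
  depth 0 y edges [-5.9  6.9] x 55.47611110779603
  depth 10 y edges [-6.5  6.8] x 58.058487078977954
  depth 20 y edges [-6.4  7. ] x 62.50101819305544
  depth 30 y edges [-6.3  7. ] x 64.90980639999378
```

View pics/w5.png

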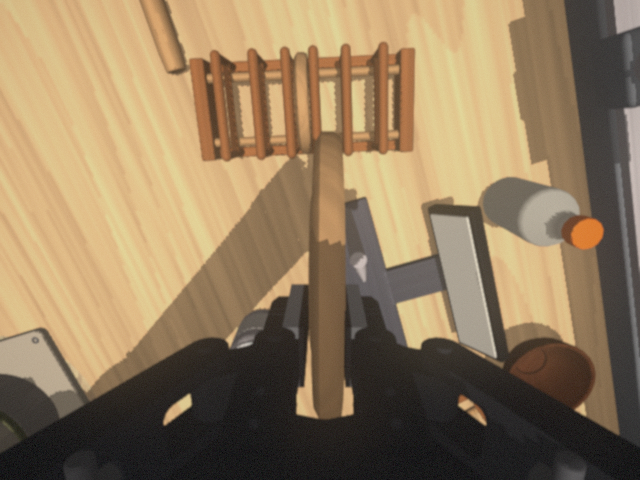

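Upright rack: crossbars at columns about 218/257 (near slot), 347/382 (far slot) and 287/315 (saucer between). Both end slots are empty.

```bash
cat > rk.py <<'E'
from h import *
import sys
p,d,C=load(sys.argv[1]);uv,X=cloud(C,d)
reg=(uv[:,0]>180)&(uv[:,0]<425)&(uv[:,1]>35)&(uv[:,1]<170)
m=reg&(X[:,2]>88)&(X[:,2]<99)
M=np.zeros(d.shape,np.uint8);M[uv[m,1],uv[m,0]]=1
n,L,st,ce=cv2.connectedComponentsWithStats(M)
bars=[]
lab=L[uv[:,1],uv[:,0]]
for k in range(1,n):
    if st[k,4]<120:continue
    q=X[lab==k];c=q[:,:2].mean(0);w,v=np.linalg.eigh(np.cov((q[:,:2]-c).T));dv=v[:,1]*np.sign(v[1,1]);yaw=np.degrees(np.arctan2(-dv[0],dv[1]))
    bars.append((c,yaw,st[k,4],np.ptp((q[:,:2]-c)@v[:,1]),q[:,2].max()));print(ce[k],c,'yaw %.2f'%yaw,st[k,4],'len %.1f'%bars[-1][3],'z',np.median(q[:,2]))
yaw=np.median([b[1] for b in bars if b[3]>80]);a=np.radians(yaw);ux=np.array([np.cos(a),np.sin(a)]);uy=np.array([-ux[1],ux[0]])
print('yaw',yaw)
# column histogram of high points along rack x using all bar-top points
for b in sorted(bars,key=lambda b:b[0]@ux):print('x %.1f y %.1f'%(b[0]@ux,b[0]@uy))
t=reg&(X[:,2]>20)&(X[:,2]<110);print('rack y extent',np.percentile(X[t][:,:2]@uy,[1,99]),'x extent',np.percentile(X[t][:,:2]@ux,[.5,99.5]))
E
python3 rk.py w5
```

```text
[382.6  97.6] [646.5 261.7] yaw -15.24 1094 len 104.6 z 92.15086282985351
[314.2  92.5] [584.  286.9] yaw -16.03 937 len 101.8 z 92.12141137160808
[346.5  99.1] [612.3 271.2] yaw -15.32 1101 len 104.1 z 92.17773436258977
[287.8 101.6] [556.5 286.7] yaw -15.31 1101 len 104.2 z 92.14566886895835
[256.1 103.1] [526.3 295. ] yaw -15.27 1094 len 104.8 z 92.10038705199165
[220.1 104.8] [491.9 304.4] yaw -15.24 1102 len 104.8 z 92.09697750281296
yaw -15.290007688259804
x 394.2 y 423.3
x 429.9 y 423.3
x 461.2 y 423.3
x 487.7 y 430.7
x 519.1 y 423.0
x 554.6 y 422.9
rack y extent [370.3 472.9] x extent [352.6 596.2]
```

Emit:
step_arm(steps=[0,0,0,0,-2.6,0,3.2,1.4,0,0,0,3.2,1.5,0,0,0,3.2,1.4,0,0,0,0,0,3,0,0,0,0,4,0,0,0,0,3,0,0,0,0,0,0,0,0,0,0,0,0,0,0,0,0])

```text
t: 13.65
position: [629.5, 268.9, 248.4]
tcp_rot: [[0.265, 0.964, 0.003], [0.964, -0.265, 0.001], [0.002, 0.002, -1.0]]
force: [-0.1, -0.0, -1.3]
width: 0.157
grip_force: 39.8
```

```bash
python3 -c "
from h import *
uvz(-15.26);shot('w6')
p,d,C=load('w6');uv,X=cloud(C,d)
a=np.radians(-15.26);ux=np.array([np.cos(a),np.sin(a)]);uy=np.array([-ux[1],ux[0]])
x=X[:,:2]@ux;y=X[:,:2]@uy
m=(X[:,2]>88)&(X[:,2]<97)&(y>440)&(y<470)&(x>380)&(x<570)
hh,e=np.histogram(x[m],np.arange(380,570,3));print([(int(b),int(c)) for b,c in zip(e,hh) if c>8])
for lo,hi in((505,530),(545,570)):
    k=m&(x>lo)&(x<hi);print(k.sum(),np.median(x[k]) if k.any() else 0)
held('w6',70)"
```

```text
t 13.65 u 536.5 v 425.1 z 248.4 w 0.16 tooly yaw -15.39 F [-0.1 -0.  -1.3] [629.5 268.9 248.4]
[(389, 81), (392, 149), (395, 203), (398, 72), (425, 97), (428, 150), (431, 182), (434, 61), (455, 51), (458, 134), (461, 156), (464, 125), (470, 17), (473, 26), (476, 28), (479, 63), (482, 60), (485, 139), (488, 157), (491, 125), (512, 14), (515, 134), (518, 144), (521, 142), (524, 37), (551, 91), (554, 152), (557, 141), (560, 14)]
471 519.7653305714246
398 555.8937060406826
y range [-5.9  1.   6.8]
n 3551 centre tool x,z [-1.4 41.1] res 0.4918626648716054 z range -69.45492837329412 41.42190338907957 a max 68.63235966136304
mid y near/far 0.2334937547070246 1.1826750818631298
  depth -10 y edges [-4.5  6.7] x 49.71503240987505
  depth 0 y edges [-6.3  6.7] x 54.752780299575555
  depth 10 y edges [-6.5  6.7] x 57.86101761170134
  depth 20 y edges [-6.6  6.7] x 62.39152113230829
  depth 30 y edges [-6.6  6.8] x 65.45910278897516
```

Emit:
step_arm(steps=[0,0,0.1,3,0,0,0,0,3,0,0,0,0,2,0,0,0,0,1,0,0,0,0,1,0,0,0,0,0,0,0,0,0,0,0])

```text
t: 14.4
position: [630.0, 269.0, 147.0]
tcp_rot: [[0.265, 0.964, 0.001], [0.964, -0.265, 0.001], [0.001, 0.001, -1.0]]
force: [-0.7, -0.1, -0.7]
width: 0.155
grip_force: 39.9
```

Emit:
step_arm(steps=[0,0,0,0.4,0,0,0,0,0.3,0,0,0,0,0.2,0,0,0,0,0.1,0,0,0,0,0.1,0,0,0,0,0,0,0,0,0,0,0])

```text
t: 15.1
position: [629.9, 268.8, 136.1]
tcp_rot: [[0.265, 0.964, 0.001], [0.964, -0.265, 0.0], [0.0, 0.001, -1.0]]
force: [-2.3, -2.1, 7.2]
width: 0.157
grip_force: 41.2
```

Emit:
step_arm(steps=[0.22,0,0,0,0,0.3,0,0,0,0,0.4,0,0,0,0,0.4,0,0,0,0,0.4,0,0,-1.5,0,0.4,0,0,-3,0,0.4,0,0,-4,0,0.4,0,0,-5,0,0.5,0,0,-5,0,0.7,0,0,0,0,0.7,0,0,0,0])

```text
t: 16.2
position: [629.7, 269.3, 322.3]
tcp_rot: [[0.265, 0.964, 0.003], [0.964, -0.265, 0.002], [0.002, 0.003, -1.0]]
force: [-0.4, -0.2, -1.2]
width: 0.701
grip_force: 0.0
```

```bash
python3 - <<'E'
from h import *
uvz(-15.26);shot('w7')
p,d,C=load('w7');uv,X=cloud(C,d)
a=np.radians(-15.26);ux=np.array([np.cos(a),np.sin(a)]);uy=np.array([-ux[1],ux[0]])
x=X[:,:2]@ux;y=X[:,:2]@uy
m=(X[:,2]>105)&(X[:,2]<175)&(abs(y-423)<90)&(x>370)&(x<590)
for lo,hi in((380,440),(445,505),(510,570)):
    k=m&(x>lo)&(x<hi);print(k.sum(),np.percentile(x[k],[2,50,98]) if k.any() else 0,X[k,2].max() if k.any() else 0)
E
```

```text
t 16.20 u 536.7 v 425.5 z 322.3 w 0.70 tooly yaw -15.35 F [-0.4 -0.2 -1.2] [629.7 269.3 322.3]
0 0 0
964 [469.9 476.7 481.7] 121.49236799001977
2116 [532.5 539.4 545.3] 165.37535395118545
```

Emit:
step_arm(steps=[0.7,-4.6,0.2,0,0,0.7,-4.6,0.2,0,0,0.7,-4.6,0.2,0,0,0.7,-4.6,0.2,0,0,0.7,-4.6,0.3,0,0,0.7,-4.6,0.2,0,0,0.7,-4.6,0.2,0,0,0.7,-4.6,0.3,0,0,0.7,-4.6,0.2,0,0,0.7,-4.6,0.2,0,0,0.7,-4.5,0.3,0,-7.9,0.7,0,0,0,-7.9])

```text
t: 17.45
position: [516.6, -232.6, 317.8]
tcp_rot: [[-0.003, 1.0, -0.004], [1.0, 0.003, -0.001], [-0.001, -0.004, -1.0]]
force: [0.1, 0.5, -1.0]
width: 0.697
grip_force: 0.0
```

Emit:
step_arm(steps=[0.7,0,0,0,-7.9,0.7,0,0,0,-7.7,0.7,0,0,0,0,0.7,0,0,0,0])

```text
t: 17.85
position: [519.4, -224.9, 319.0]
tcp_rot: [[-0.272, 0.962, -0.001], [0.962, 0.272, 0.001], [0.001, -0.001, -1.0]]
force: [-0.4, -0.7, -0.4]
width: 0.701
grip_force: 0.0
```

```bash
python3 - <<'E'
from pl import *
uvz();shot('w8')
meas2('w8','small',np.array([531.5,-268,73]),57)
a=np.radians(16)
p,d,C=load('w8');uv,X=cloud(C,d);u=X[:,0]*np.cos(a)+X[:,1]*np.sin(a);v=-X[:,0]*np.sin(a)+X[:,1]*np.cos(a)
m=(abs(v+402)<25)&(u>380)&(u<560)
for z in range(50,160,10):
    k=m&(abs(X[:,2]-z)<3);hh,e=np.histogram(u[k],np.arange(380,560,5));print(z,[(int(b),int(c)) for b,c in zip(e,hh) if c>8])
E
```

```text
t 17.85 u 437.3 v -359.4 z 319.0 w 0.70 tooly yaw 15.80 F [-0.4 -0.7 -0.4] [ 519.4 -224.9  319. ]
w8 small [1.9 4.5] 2.4367526177636734 MID [ 527.5 -267.2   76.1] TOP [ 499.1 -275.3  124.8]
50 [(445, 33), (450, 133), (455, 26), (530, 88)]
60 [(385, 41), (390, 53), (440, 99), (445, 50), (460, 40), (465, 47), (525, 85), (535, 51), (540, 50)]
70 [(435, 124), (440, 26), (515, 44), (520, 58)]
80 [(430, 147), (510, 76), (515, 31)]
90 [(425, 154), (505, 105)]
100 [(415, 26), (420, 151), (500, 128)]
110 [(415, 22), (490, 24), (495, 102)]
120 [(400, 17), (405, 62), (410, 103), (415, 131), (485, 68), (490, 69)]
130 [(405, 17), (410, 13), (480, 126), (485, 33)]
140 [(465, 179), (470, 302), (475, 229)]
150 []
```

Emit:
step_arm(steps=[0.6,-2.1,-1.4,0,-0.2,0.6,-2.2,-1.3,3,0,0.6,0,0,5,0,0.6,0,0,5,0,0.6,0,0,3,0,0.6,0,0,0,0,0.6,0,0,0,0], grip_force=25)

```text
t: 18.6
position: [506.2, -273.7, 160.7]
tcp_rot: [[-0.278, 0.96, 0.0], [0.96, 0.278, 0.0], [0.0, 0.0, -1.0]]
force: [-0.1, 0.0, 0.0]
width: 0.599
grip_force: 0.0
```

```bash
python3 -c "
from h import *
uvz()"
```

```text
t 18.60 u 411.1 v -402.6 z 160.7 w 0.60 tooly yaw 16.16 F [-0.1  0.   0. ] [ 506.2 -273.7  160.7]
```

Emit:
step_arm(steps=[0.6,0,-0.1,2,0,0.6,0,0,2,0,0.6,0,0,1.5,0,0.6,0,0,0.6,0,0.6,0,0,0,0,0.6,0,0,0,0])

```text
t: 19.2
position: [505.6, -274.3, 100.0]
tcp_rot: [[-0.279, 0.96, 0.001], [0.96, 0.279, -0.001], [-0.001, 0.001, -1.0]]
force: [0.1, -0.1, 1.1]
width: 0.597
grip_force: 0.0
```

Emit:
step_arm(steps=[0.5,0,0.4,-0.1,0,0.45,0,0.2,-0.1,0,0.45,0,0.2,-0.1,0,0.4,0,0.2,-0.1,0,0.4,0,0.2,-0.1,0,0.36,0,0.2,-0.1,0,0.36,0,0.2,-0.1,0,0.32,0,0.2,-0.1,0,0.32,0,0.2,-0.1,0,0.32,0,0.2,0,0,0.32,0,0,0,0,0.32,0,0,0,0])

```text
t: 20.4
position: [526.0, -267.8, 107.7]
tcp_rot: [[-0.28, 0.96, -0.0], [0.96, 0.28, 0.0], [0.0, -0.0, -1.0]]
force: [-0.3, 0.3, -0.2]
width: 0.319
grip_force: 0.0
```

```bash
python3 -c "
from h import *
uvz()
p,d=r.get_image('scene')
cv2.imwrite('pics/s2.png',cv2.resize(p[160:300,210:330,::-1],None,fx=4.5,fy=4.2,interpolation=3))"
```

```text
t 20.40 u 431.8 v -402.4 z 107.7 w 0.32 tooly yaw 16.24 F [-0.3  0.3 -0.2] [ 526.  -267.8  107.7]
```

View pics/s2.png

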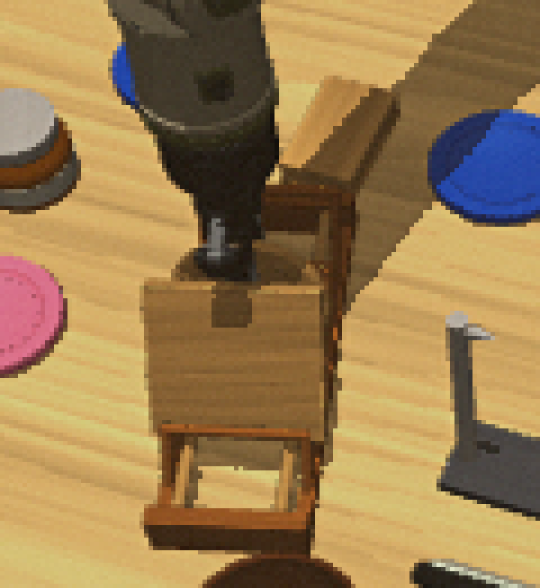

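The crop shows the fingers around the small plate's top (about (230,265)). The board in front has not moved. I'll close and lift.

Emit:
step_arm(steps=[0.25,0,0,0,0,0.15,0,0,0,0,0,0,0,0,0,0,0,0,0,0,0,0,0,0,0,0,0,0,0,0], grip_force=25)

```text
t: 21.05
position: [527.2, -267.7, 108.8]
tcp_rot: [[-0.28, 0.96, 0.003], [0.96, 0.28, -0.001], [-0.001, 0.002, -1.0]]
force: [3.4, 1.8, 6.1]
width: 0.209
grip_force: 24.4
```

Emit:
step_arm(steps=[0,0,0,-0.5,0,0,0,0,-1,0,0,0,0,-1.5,0,0,0,0,-2,0,0,0,0,-2,0,0,0,0,0,0,0,0,0,0,0], grip_force=40)

```text
t: 21.75
position: [525.4, -268.0, 177.3]
tcp_rot: [[-0.279, 0.96, -0.001], [0.96, 0.279, -0.0], [0.0, -0.001, -1.0]]
force: [0.4, 0.1, -1.6]
width: 0.153
grip_force: 39.0
```

Emit:
step_arm(steps=[0,0,0,-4.5,0,0,0,0,-5,0,0,0,0,-4.5,0,0,3.9,1.9,0,0,0,3.8,1.8,0,0,0,3.9,1.9,0,0,0,3.8,1.8,0,0,0,3.9,1.9,0,0,0,3.8,1.8,0,0,0,3.8,1.9,0,5.7,0,0,0,0,5.7,0,0,0,0,5.7])

```text
t: 22.95
position: [575.0, 28.3, 316.0]
tcp_rot: [[0.016, 1.0, -0.003], [1.0, -0.016, 0.0], [-0.0, -0.003, -1.0]]
force: [0.4, -1.2, -1.0]
width: 0.154
grip_force: 39.3
```

Emit:
step_arm(steps=[0,0,0,0,0,0,0,0,0,0,0,0,0,0,0])

```text
t: 23.25
position: [575.5, 26.3, 317.3]
tcp_rot: [[0.013, 1.0, -0.001], [1.0, -0.013, -0.0], [-0.0, -0.001, -1.0]]
force: [-0.4, 0.0, -1.8]
width: 0.157
grip_force: 39.3
```

```bash
python3 -c "
from h import *
uvz(0);shot('w9');held('w9',57)"
```

```text
t 23.25 u 575.5 v 26.3 z 317.3 w 0.16 tooly yaw -0.77 F [-0.4  0.  -1.8] [575.5  26.3 317.3]
y range [-5.6  1.4  7.2]
n 2678 centre tool x,z [-0.6 33.8] res 0.4701638025407001 z range -69.06911424501334 40.29580767113428 a max 56.53192270395611
mid y near/far 0.5613253574168993 1.700289490048473
  depth -10 y edges [-4.3  7. ] x 39.80274265600847
  depth 0 y edges [-5.8  7.1] x 46.2242060725935
  depth 10 y edges [-6.1  7.3] x 48.772906116901645
  depth 20 y edges [-6.   7.3] x 52.91115664887319
  depth 30 y edges [-5.6  7.7] x 54.28884641422028
```

Emit:
step_arm(steps=[0,0,0,3,0,0,0,0,4,0,0,0,0,2.5,0,0,0,0,0.8,0,0,0,0,0,0,0,0,0,0,0,0,0,0,0,0])

```text
t: 24.0
position: [576.5, 26.9, 216.5]
tcp_rot: [[0.015, 1.0, 0.003], [1.0, -0.015, -0.0], [0.0, 0.003, -1.0]]
force: [0.4, 0.4, -0.5]
width: 0.157
grip_force: 39.2
```

Emit:
step_arm(steps=[0,0,0,0,0,0,0,0,0,0,0,0,0,0,0])

```text
t: 24.3
position: [575.8, 26.8, 215.2]
tcp_rot: [[0.015, 1.0, 0.001], [1.0, -0.015, -0.0], [-0.0, 0.001, -1.0]]
force: [0.5, 0.5, -2.4]
width: 0.156
grip_force: 39.2
```

Emit:
step_arm(steps=[0,0,0,0.1,0,0,0,0,0,0,0,0,0,0,0,0,0,0,0,0,0,0,0,0,0,0,0,0,0,0,0,0,0,0,0,0,0,0,0,0,0,0,0,0,0,0,0,0,0,0,0,0,0,0,0,0,0,0,0,0])

```text
t: 25.5
position: [575.6, 26.8, 213.8]
tcp_rot: [[0.015, 1.0, 0.0], [1.0, -0.015, -0.0], [-0.0, 0.0, -1.0]]
force: [0.1, 0.5, -0.5]
width: 0.156
grip_force: 39.3
```

Emit:
step_arm(steps=[0,0,0,0,0,0,0,0,0,0,0,0,0,0,0,0,0,0,0,0,0,0,0,0,0,0,0,0,0,0])

```text
t: 26.1
position: [575.6, 26.8, 213.8]
tcp_rot: [[0.015, 1.0, 0.0], [1.0, -0.015, -0.0], [-0.0, 0.0, -1.0]]
force: [0.2, -0.5, -1.5]
width: 0.156
grip_force: 39.3
```

Emit:
step_arm(steps=[0,0,0,-3,0,0,0,0,-4.5,0,0,0,0,-3.5,0,0,3.9,-1,0,0,0,3.9,-1,0,0,0,3.9,-1,0,0,0,3.9,-1,0,0,0,3.9,-1,0,0,0,3.9,-1,0,7.2,0,3.3,-1.5,0,7.2,0,0,0,0,0,0,0,0,0,0])

```text
t: 27.3
position: [508.5, 297.3, 323.7]
tcp_rot: [[0.26, 0.966, -0.0], [0.966, -0.26, -0.0], [-0.0, 0.0, -1.0]]
force: [-0.6, -0.5, -0.7]
width: 0.153
grip_force: 39.3
```

Emit:
step_arm(steps=[0,0,0,4,0,0,0,0,4,0,0,0,0,2,0,0,0,0,0,0,0,0,0,0,0])

```text
t: 27.8
position: [509.8, 295.5, 224.6]
tcp_rot: [[0.264, 0.964, 0.001], [0.964, -0.264, -0.0], [0.0, 0.001, -1.0]]
force: [-0.1, 0.3, -0.6]
width: 0.156
grip_force: 39.3
```

```bash
cat > sl.py <<'E'
from h import *
import sys
uvz(-15.26);shot(sys.argv[1]);p,d,C=load(sys.argv[1]);uv,X=cloud(C,d)
a=np.radians(-15.26);ux=np.array([np.cos(a),np.sin(a)]);uy=np.array([-ux[1],ux[0]]);x=X[:,:2]@ux;y=X[:,:2]@uy
m=(X[:,2]>88)&(X[:,2]<97)&(y>435)&(y<470)
for lo,hi in((385,404),(420,440)):
    k=m&(x>lo)&(x<hi);print(k.sum(),np.percentile(x[k],[5,50,95]) if k.any() else 0)
held(sys.argv[1],57)
E
python3 sl.py w10
```

```text
t 27.80 u 414.0 v 419.3 z 224.6 w 0.16 tooly yaw -15.32 F [-0.1  0.3 -0.6] [509.8 295.5 224.6]
652 [389.3 393.9 398.1]
476 [426.8 430.6 434.1]
y range [-5.6  1.4  7.1]
n 2671 centre tool x,z [-0.6 33.7] res 0.4669294459346757 z range -69.52891925499992 40.5106733272745 a max 56.64258509811275
mid y near/far 0.516102080902523 1.5545189297836612
  depth -10 y edges [-4.4  6.9] x 39.79383095514363
  depth 0 y edges [-5.9  7. ] x 46.23895409592404
  depth 10 y edges [-6.2  7.2] x 48.913828434298544
  depth 20 y edges [-6.1  7.2] x 52.64338154531042
  depth 30 y edges [-6.   7.1] x 54.37323752417555
```

Emit:
step_arm(steps=[0,0.4,-0.2,2,0,0,0,0,3,0,0,0,0,2.5,0,0,0,0,1.5,0,0,0,0,0.6,0,0,0,0,0.3,0,0,0,0,0,0,0,0,0,0,0])

```text
t: 28.65
position: [508.6, 301.2, 125.9]
tcp_rot: [[0.263, 0.965, 0.001], [0.965, -0.263, 0.001], [0.001, 0.001, -1.0]]
force: [0.0, 0.1, -1.6]
width: 0.156
grip_force: 39.3
```

Emit:
step_arm(steps=[0,0,0,0.4,0,0,0,0,0.3,0,0,0,0,0.2,0,0,0,0,0.1,0,0,0,0,0.1,0,0,0,0,0,0,0,0,0,0,0])

```text
t: 29.35
position: [508.1, 300.8, 114.0]
tcp_rot: [[0.263, 0.965, 0.0], [0.965, -0.263, -0.0], [0.0, 0.0, -1.0]]
force: [-0.3, -0.7, 2.3]
width: 0.157
grip_force: 39.7
```

Emit:
step_arm(steps=[0,0,0,0.1,0,0,0,0,0,0,0,0,0,0,0])

```text
t: 29.65
position: [508.6, 300.8, 113.8]
tcp_rot: [[0.264, 0.965, 0.001], [0.965, -0.264, -0.0], [0.0, 0.001, -1.0]]
force: [-3.2, -2.7, 9.7]
width: 0.156
grip_force: 40.7
```

Emit:
step_arm(steps=[0.22,0,0,0,0,0.3,0,0,0,0,0.4,0,0,0,0,0.4,0,0,0,0,0.4,0,0,-1,0,0.4,0,0,-2,0,0.4,0,0,-4,0,0.4,0,0,-5,0,0.4,0,0,-5,0,0.4,0,0,-3,0,0.4,0,0,0,0,0.4,0,0,0,0])

```text
t: 30.85
position: [508.1, 301.0, 313.5]
tcp_rot: [[0.263, 0.965, 0.001], [0.965, -0.263, 0.0], [0.001, 0.001, -1.0]]
force: [0.0, -0.2, -1.0]
width: 0.399
grip_force: 0.0
```

```bash
python3 - <<'E'
from h import *
uvz(-15.26);shot('w11')
p,d,C=load('w11');uv,X=cloud(C,d)
a=np.radians(-15.26);ux=np.array([np.cos(a),np.sin(a)]);uy=np.array([-ux[1],ux[0]])
x=X[:,:2]@ux;y=X[:,:2]@uy
m=(X[:,2]>105)&(X[:,2]<175)&(abs(y-423)<90)&(x>370)&(x<590)
for lo,hi in((380,440),(445,505),(510,570)):
    k=m&(x>lo)&(x<hi);print(k.sum(),np.percentile(x[k],[2,50,98]) if k.any() else 0,X[k,2].max() if k.any() else 0)
p,_=r.get_image('scene');cv2.imwrite('pics/s3.png',p[:,:,::-1])
E
```

```text
t 30.85 u 410.9 v 424.1 z 313.5 w 0.40 tooly yaw -15.25 F [ 0.  -0.2 -1. ] [508.1 301.  313.5]
1483 [406.4 413.7 419.8] 137.27527914400025
1062 [469.5 474.7 481.4] 121.72807822776974
4794 [531.4 534.2 544.7] 165.50245092786827
```

View pics/s3.png

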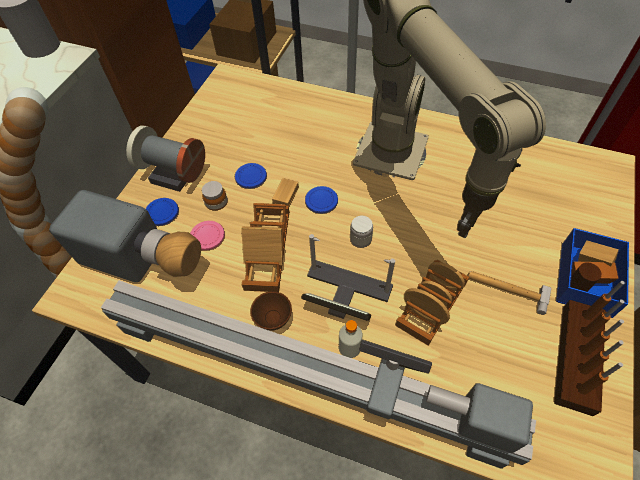

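All three discs stand in the upright rack (about (435,293)), the board is still in its slot at (263,245), and the gripper is clear of everything.

```bash
python3 -c "
from plant import r
print(r.job_done())"
```

```text
the job is handed in; nothing more can be done
None
```

I held each plate upright and still between the pointers for over a second, then set the large one in the far end slot and the small one in the near end slot of the upright rack; the last picture shows both standing there and nothing else visibly moved, and I handed the job in at about 31 s.

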